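Load the flange nut into the nut jig

ROBOT

A 6-joint arm with a two-finger parallel gripper is mounted at the origin on a cart in front of the work surface, level with it; the furniture and walls round the work are solid. World frame = base frame: x ahead of the robot, y to its left, z up, the work surface at z = 0. Lengths are in mm, angles in rad, forces in N, time in s.
With the tool pointing down it reaches from about 275 to 825 mm from the base axis. Payload 5.2 kg.
Tool frame: the origin (TCP) lies on the centre line of the jaws, within the pads' length; the fingertips stand 17 mm ahead of it and the grasp point (between the pads) lies 2 mm behind it; z points along the fingers, y is the line along which they close (so a half turn about z gives the same grasp; the last joint's range is limited). The gripper opens to 93 mm and grips with 3 to 60 N. Pads are 15 mm wide; open, the fingers measure 128 mm over their backs; the gripper's body (75 mm by 188 mm) begins 65 mm behind the grasp point.
Start: joints at [-1.393, 0.259, 1.535, -0, 1.348, -0.203], TCP at [204.436, -510.599, 235.653] pointing down, gripper open.
Joint ranges: [-3.14, 3.14], [-0.91, 2.08], [0.19, 2.58], [-1.22, 4.36], [0.22, 2.71], [-3.12, 3.12]. Speed limits (rad/s): [2.57, 2.57, 3.14, 3.14, 3.14, 3.14].

INTERFACE

Orientations are given as a unit quaternion [x, y, z, w].
In Python, from plant import manip, optics gives the robot as it stands.
- The arm moves only by the tool arm_command, never from a script. Its argument "moves" is text: rows parted by semicolons, each of 7 numbers parted by spaces: the turn, a rotation vector about the tool's x, y, z in degrees, then the shift along the tool's x, y, z in mm, then the closure, from 0 (fully open) to 1 (shut). In form: rx ry rz dx dy dz hand; .... A call has 1 to 8 rows; each row shifts and turns the commanded pose from where the row before left it, along the tool's axes as they then stand; what a row does not reach is not made up. A row lasts 1/12 s, in which the tool goes at most 41.7 mm and 7.16 degrees, less where a joint would pass 70% of its speed; a pose out of reach is approached as far as the arm can. A call with a gripper value outside its range is refused whole. The fingers move at their own pace and stop on an object; "force" is the grip in N (left out, the last holds). Time passes only in rows, so rows that do not move let the fingers close. It gives the time, the measured TCP pose, the force, the opening and the grip force at its end, in the units of the state.
- manip.observe(): the state, without advancing time (a new reading comes with each control period).
- optics.camera(name): name is "scene" or "top"; returns the picture (400x640x3 uint8, red, green, blue); there is no depth.
- optics.camera_model(name): a dict with "K" (3x3 intrinsics, pixels), "dist" ([k1, k2, p1, p2, k3] as OpenCV has them; the pictures are not rectified), "rvec" (rotation vector, rad) and "tvec" (3), from world to camera coordinates, as OpenCV has them. Camera axes: x right, y down, z forward; pixel columns grow to the right and rows downward; lengths in mm; the calibration is good to about 2 mm. A picture is of the moment at which its call begins. camera_model takes no time and is no camera call.
- manip.sign_off(): hands the job in; it is judged then, once.
The state is a dict: "time_s": time; "qpos": joint angles; "qvel": joint speeds; "effort": joint torques, N m; "tcp_pos": TCP position; "tcp_rot": TCP orientation; "contact_force": force on the tool from outside, world axes, zero at the start; "ft_torque": the same for the moment, N m; "width": opening from 0.0 (shut) to 1.0 (fully open); "grip_force": force on a finger pad.
Only numpy, scipy, OpenCV 4.12 (cv2) and the standard library are available. Lean on these libraries where they do the work, as an engineer would, in place of code of your own. Each camera call takes 0.05 s, during which the arm holds its last target. There are 200 camera calls.

TASK

Load the nut jig: nudge the big flange nut along the deck with gentle pushes (never over 20 N), without picking it up, between the wooden guides until it drops and lies flat in the round pocket of the metal strip, and stop pushing as soon as it is in. Then swing the steel keeper bar over it until the bar lies fully closed along the channel. Leave the tin and the tape roll where they are.

Things in the scene. Friction and masses are not known exactly. Their poses are not given: they have to be found in the camera images.
- jig: Fixed plywood jig on the bench, 290 x 150 mm. Origin on the bench, x along the jig from the bare apron at the near end to the bridge at the far end, y to the left of that, z up. Its deck, on which the nut slides, is 18 mm above the bench and spans x -150 to +140 mm, y -75 to +75 mm; the apron is x -150 to -45. The channel's centre line is y = 0.
- mouth (a point): Middle of the mouth between the two wooden guide strips, at deck height, x = -45, y = 0 of the jig. The strips are 4 mm high; the clear way between them narrows straight from 110 mm here to 46 mm at x = 32, then stays 46 mm wide to x = 113.
- channel_mid (a point): Point at deck height on the centre line, x = 65 of the jig. A metal strip (0.4 mm below the deck) is the channel floor from x = 0 on; it has a round flat pocket, 48 mm wide, 5 mm deep, on the centre line. The strip is clamped elsewhere each time: the pocket's centre is anywhere up to 20 mm before or beyond this point along x; it is not measured, find it by sight or feel.
- pivot (a point): The keeper's pivot, x = 125, y = 0 of the jig, 33 mm above the bench, on a wooden bridge that crosses the far end of the channel (x 113 to 137, y -37 to 37; a bolt head stands to 43 mm above the bench).
- nut: Loose steel flange nut, about 0.28 kg: round flange 42 mm across, 4 mm thick, below a hexagon 30 mm across flats, 35 over corners; 18 mm high. Origin at the centre of its underside, z up. Starts flat on the apron, underside 18 mm above the bench (about 13 mm once in the pocket, top 31). 1 to 5 N slide it, up to 10 where it rubs on a guide; it must never be pushed with more than 20 N.
- keeper (a joint): Angle of the keeper, a flat steel bar 20 mm wide that swings level about the pivot with light friction (0.6 N at the knob). 0 = closed, against its stop, along the channel over the nut; it grows as it opens towards the jig's +y side, to 1.6; starts at 0.9 to 1.4. Bar 33 to 39 mm above the bench: it passes over a nut in the pocket with 2 mm to spare but strikes one that is not.
- keeper_knob (a point): Middle of the upright black knob near the keeper's free end, 16 mm across, 30 mm high (39 to 69 mm above the bench), 100 mm from the pivot; this point is 54 mm above the bench. At angle q it is at x = 125 - 100 cos q, y = 100 sin q (mm) of the jig.
- tin: Grey round tin, 80 mm across and 44 mm high, loose on the bench to the left of the jig's apron; origin at the centre of its underside. To be left alone.
- tape: Roll of masking tape lying flat, 93 mm across and 24 mm high, loose on the bench to the right of the jig; origin at the centre of its underside. To be left alone.
There are look-alikes about, which are no part of the job. Several things have the shape of the nut; the one meant has the colours described above.

How it is judged:
By the outcome, as a careful person would: the job done as asked, in the order asked, and still so for the second after the job is handed in, with the robot touching nothing.
It also fails if it takes over 72 s, if anything falls off the work surface, if the arm or the gripper's body presses on something with over 40 N, if the wrist force passes 120 N, or if a joint passes its speed limit or range.

## Working session

There is one attempt and no reset: what is moved stays moved. The work goes in short steps, Python scripts to look and compute and a tool call to move; the robot and the scene stay as the last step left them, time stands still between calls to the robot, and variables do not carry over. Pictures are saved under pics/ and viewed, at most 10 in all, crops included, and the job is handed in when it is done.

Besides the shell and the picture viewer there is one more tool, called after ">>>" in YAML: its name, and indented under it one key for each argument. arm_command: Moves the arm, as the interface text tells. Its arguments: {"type":"object","properties":{"moves":{"type":"string"},"force":{"type":"number"}},"required":["moves"]}

```bash
mkdir -p pics; cat > h.py <<'E'
import numpy as np, cv2
from plant import manip, optics
def cam(n):
    m=optics.camera_model(n); return [np.array(m[k],float) for k in("K","dist","rvec","tvec")]
def ray(n,uv,z):
    K,d,r,t=cam(n); R=cv2.Rodrigues(r)[0]; t=t.ravel()
    p=cv2.undistortPoints(np.array(uv,float).reshape(-1,1,2),K,d).reshape(-1,2)
    D=np.c_[p,np.ones(len(p))]@R; c=-R.T@t
    return c+D*((z-c[2])/D[:,2])[:,None]
def proj(n,P):
    K,d,r,t=cam(n); return cv2.projectPoints(np.array(P,float).reshape(-1,1,3),r,t,K,d)[0].reshape(-1,2)
def snap(n,f):
    im=optics.camera(n)[:,:,::-1].copy(); cv2.imwrite('pics/'+f,im); return im
E
python3 - <<'E'
from h import *
snap('scene','s0.png');snap('top','t0.png')
s=manip.observe();print(s)
for n in('scene','top'):
    K,d,r,t=cam(n);print(n,K[0,0],-cv2.Rodrigues(r)[0].T@t.ravel())
E
```

```text
{'time_s': 0.1, 'qpos': array([-1.39277513e+00,  2.59265677e-01,  1.53596515e+00,  1.21104294e-05,
        1.34801885e+00, -2.02796457e-01]), 'qvel': array([ 9.70770707e-05, -3.63790353e-03, -1.88377856e-03, -6.21353624e-04,
       -1.18054681e-03, -3.06285814e-04]), 'effort': array([ 2.84346352e-03, -4.38208652e+01, -2.84643799e+01,  7.21908733e-02,
        3.62697174e-02, -3.56061651e-05]), 'tcp_pos': array([ 204.36678798, -510.11764308,  234.90663074]), 'tcp_rot': array([ 9.81926860e-01,  1.89258963e-01,  1.61670552e-05, -8.28375569e-04]), 'contact_force': array([-0.05299295, -0.10578878,  0.2688461 ]), 'ft_torque': array([-0.01522085,  0.028311  , -0.00594451]), 'grip_force': 0.0, 'width': 0.9997734399387275}
scene 440.96873258216436 [139.38599208 694.86743017 662.27333558]
top 511.0518260784572 [ 333.10310964  -61.07293612 1042.47891612]
```

View pics/s0.png

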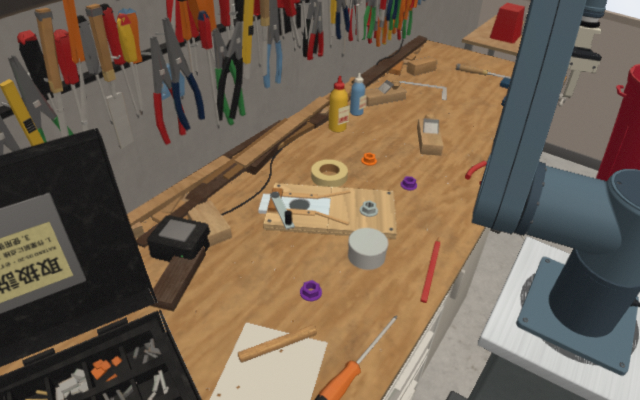

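View pics/t0.png

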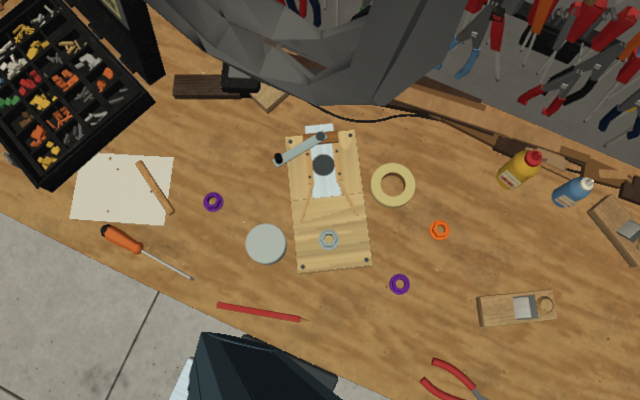

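The two views show the jig upright in the top view, spanning about (285..372, 128..272). There are four nut shapes: grey steel on the apron at top (329,239), orange (440,230), and purple at (399,284) and (213,202). The grey one on the apron fits the description. I'll check it in an enlarged crop.

```bash
python3 - <<'E'
from h import *
im=cv2.imread('pics/t0.png')[115:285,260:400]
cv2.imwrite('pics/c0.png',cv2.resize(im,None,fx=3.5,fy=3.5,interpolation=cv2.INTER_CUBIC))
E
```

```text
(no output)
```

View pics/c0.png

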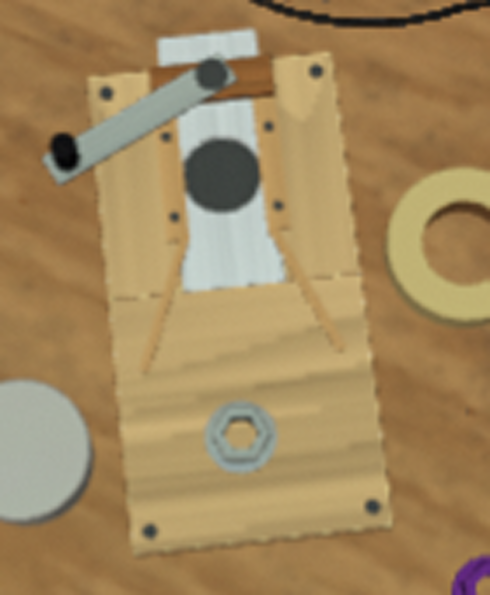

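The crop confirms it: the steel flange nut is on the apron at crop (240,437), the dark pocket at (222,176), the pivot bolt at (212,74) and the knob at (63,150). The jig corners are (88,76), (330,53), (392,525) and (133,552). Next I'll convert these to positions.

```bash
cat >> h.py <<'E'
def fitjig(c):
    # crop px of corners: far-left, far-right, near-right, near-left
    W=ray('top',c,18)[:,:2]; J=np.array([[140,75],[140,-75],[-150,-75],[-150,75]],float)
    a,b=J-J.mean(0),W-W.mean(0); th=np.arctan2((a[:,0]*b[:,1]-a[:,1]*b[:,0]).sum(),(a*b).sum())
    R=np.array([[np.cos(th),-np.sin(th)],[np.sin(th),np.cos(th)]]); o=W.mean(0)-R@J.mean(0)
    return th,R,o,W-(J@R.T+o)
E
python3 - <<'E'
from h import *
f=lambda p:np.array(p,float)/3.5+[260-.36,115-.36]
th,R,o,res=fitjig(f([[88,76],[330,53],[392,525],[133,552]]))
print(th,o,res.round(1))
im=cv2.imread('pics/t0.png').astype(int)
hsv=cv2.cvtColor(im.astype('uint8'),cv2.COLOR_BGR2HSV)
def cent(mask,box,close=True):
    m=np.zeros(mask.shape,'uint8');x0,x1,y0,y1=box;m[y0:y1,x0:x1]=mask[y0:y1,x0:x1]
    c=max(cv2.findContours(m,0,2)[0],key=cv2.contourArea);return cv2.minEnclosingCircle(c),cv2.boundingRect(c)
J=lambda uv,z:(ray('top',uv,z)[:,:2]-o)@R
nut=cent(hsv[:,:,1]<60,(312,346,222,256));pk=cent(hsv[:,:,2]<90,(306,342,147,180))
print(nut,pk)
print('nut J/W',J(nut[0][0],22),ray('top',nut[0][0],22)); 
x,y,w,h=pk[1];print('pocket',J([x+w/2,y+h/2],15),J(pk[0][0],15))
print('pivot',J(f([212,74]),43)); k=J(f([63,150]),69);print('knob',k,np.arctan2(k[:,1],125-k[:,0]))
for n,uv,z in(('tin',f([22,450]),44),('tape',f([465,243]),24)):print(n,J(uv,z),ray('top',uv,z))
W=lambda p:R@np.array(p)+o
for p in([-100,0],[-45,0],[65,0],[125,0]):print(p,W(p))
E
```

```text
0.5226283150569462 [558.53537548  37.95588912] [[ 0.3 -0.7]
 [-1.7  0.4]
 [ 0.1  0.6]
 [ 1.3 -0.3]]
(((328.2854309082031, 239.57662963867188), 10.35215950012207), (318, 230, 21, 20)) (((322.8500061035156, 164.5), 10.453442573547363), (313, 155, 21, 20))
nut J/W [[-90.51999321   6.27336994]] [[476.96746461  -1.79207004  22.        ]]
pocket [[68.50410844 -0.98343599]] [[69.74276156  0.25756726]]
pivot [[123.71304994  -0.17310369]]
knob [[77.57478677 90.00018029]] [1.08582521]
tin [[-87.99525754 129.64725391]] [[417.57194971 106.3729074   44.        ]]
tape [[   9.61652758 -137.98735272]] [[635.74586829 -76.81138371  24.        ]]
[-100, 0] [471.88435286 -11.960043  ]
[-45, 0] [519.5424153   15.49371966]
[65, 0] [614.85854018  70.40124499]
[125, 0] [666.84915375 100.35080427]
```

Jig origin is (558.5, 38.0) with yaw 29.9°. The nut is at jig (-90.5, 6) and the pocket at x≈69. The keeper reads 1.09 and the pivot comes out where it should. I'll push with both fingers, slightly apart and straddling the nut's centre line from behind. First, the approach from above.

>>> arm_command:
  moves: "0 0 -4.1 0 0 0 0.8; 0 0 -4 0 0 0 0.8; 0 0 0 28 -19 0 0.8; 0 0 0 28 -19 0 0.8; 0 0 0 28 -19 0 0.8; 0 0 0 28 -19 0 0.8; 0 0 0 28 -19 0 0.8; 0 0 0 28 -19 0 0.8"

```text
time_s: 0.77
tcp_pos: [293.4, -326.3, 235.3]
tcp_rot: [0.966, 0.258, -0.0, -0.0]
contact_force: [0.5, 0.0, 0.3]
width: 0.475
grip_force: 0.0
```

>>> arm_command:
  moves: "0 0 0 28 -19 0 0.8; 0 0 0 28 -19 0 0.8; 0 0 0 28 -19 0 0.8; 0 0 0 28 -19 0 0.8; 0 0 0 28 -19 0 0.8; 0 0 0 28 -19 0 0.8; 0 0 0 28 -19 20 0.8; 0 0 0 0 0 20 0.8"

```text
time_s: 1.43
tcp_pos: [398.8, -110.4, 196.0]
tcp_rot: [0.965, 0.26, 0.002, 0.0]
contact_force: [-0.7, -0.8, -0.6]
width: 0.203
grip_force: 0.0
```

```bash
cat >> h.py <<'E'
TH=.5226; RJ=np.array([[np.cos(TH),-np.sin(TH)],[np.sin(TH),np.cos(TH)]]); OJ=np.array([558.5,38.])
def st():
    s=manip.observe(); p=s['tcp_pos']; q=s['tcp_rot']
    print('t %.2f J'%s['time_s'],((p[:2]-OJ)@RJ).round(1),'z %.1f'%p[2],'yaw %.2f'%np.degrees(2*np.arctan2(q[1],q[0])),'F',np.round(s['contact_force'],1),'w',round(s['width'],3))
E
python3 -c "
from h import *
st()"
```

```text
t 1.43 J [-212.5  -48.9] z 196.0 yaw 30.20 F [-0.7 -0.8 -0.6] w 0.203
```

>>> arm_command:
  moves: "0 0 0 21 -14 0 0.8; 0 0 0 21 -14 0 0.8; 0 0 0 21 -14 0 0.8; 0 0 0 21 -13 20 0.8; 0 0 0 0 0 30 0.8; 0 0 0 0 0 30 0.8; 0 0 0 0 0 20 0.8; 0 0 0 0 0 0 0.8"

```text
time_s: 2.1
tcp_pos: [438.8, -24.1, 91.9]
tcp_rot: [0.966, 0.258, -0.004, -0.002]
contact_force: [-0.7, 0.4, 0.8]
width: 0.2
grip_force: 0.0
```

```bash
python3 -c "
from h import *
st();snap('top','t1.png');im=snap('scene','s1.png')
cv2.imwrite('pics/c1.png',cv2.resize(im[150:290,230:430],None,fx=4,fy=4,interpolation=2))"
```

```text
t 2.10 J [-134.7    5.9] z 91.9 yaw 29.95 F [-0.7  0.4  0.8] w 0.2
```

View pics/c1.png

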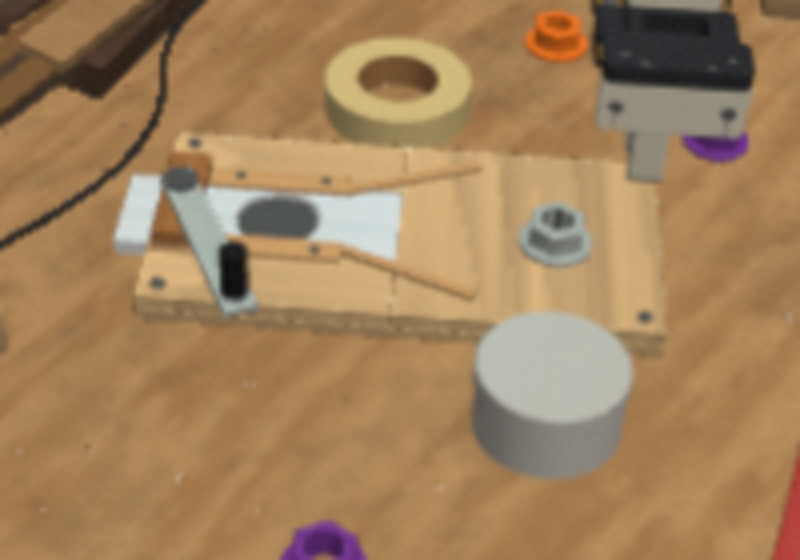

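The fingers are centred behind the nut (crop (555,235)), the keeper is clear and the tin and tape are untouched. I'll lower and begin the push.

>>> arm_command:
  moves: "0 0 0 0 0 25 0.8; 0 0 0 0 0 25 0.8; 0 0 0 0 0 0 0.8; 0 0 0 6 0 0 0.8; 0 0 0 4 0 0 0.8; 0 0 0 4 0 0 0.8; 0 0 0 4 0 0 0.8; 0 0 0 4 0 0 0.8"

```text
time_s: 2.87
tcp_pos: [461.2, -14.4, 46.7]
tcp_rot: [0.966, 0.259, -0.0, 0.0]
contact_force: [-4.6, -1.9, 4.3]
width: 0.2
grip_force: 2.5
```

>>> arm_command:
  moves: "0 0 0 3 0 0 0.8; 0 0 0 3 0 0 0.8; 0 0 0 3 0 0 0.8; 0 0 0 3 0 0 0.8; 0 0 0 3 0 0 0.8; 0 0 0 3 0 0 0.8"

```text
time_s: 3.37
tcp_pos: [476.9, -5.3, 45.8]
tcp_rot: [0.966, 0.258, -0.0, 0.0]
contact_force: [-2.5, -1.2, 2.6]
width: 0.2
grip_force: 1.6
```

```bash
python3 -c "
from h import *
st()"
```

```text
t 3.37 J [-92.3   3.2] z 45.8 yaw 29.92 F [-2.5 -1.2  2.6] w 0.2
```

>>> arm_command:
  moves: "0 0 0 4 0 2 0.8; 0 0 0 4 0 0 0.8; 0 0 0 4 0 0 0.8; 0 0 0 4 0 0 0.8; 0 0 0 4 0 0 0.8; 0 0 0 4 0 0 0.8; 0 0 0 4 0 0 0.8; 0 0 0 4 0 0 0.8"

```text
time_s: 4.03
tcp_pos: [504.8, 10.7, 43.7]
tcp_rot: [0.966, 0.258, -0.0, 0.0]
contact_force: [-4.2, -1.2, 2.6]
width: 0.205
grip_force: 2.7
```

```bash
python3 -c "
from h import *
st();snap('top','t2.png');im=snap('scene','s2.png')
cv2.imwrite('pics/c2.png',np.hstack([cv2.resize(im[150:270,250:410],(400,300),interpolation=2),cv2.resize(cv2.imread('pics/t2.png')[115:265,230:430],(400,300),interpolation=2)]))"
```

```text
t 4.03 J [-60.1   3.1] z 43.7 yaw 29.92 F [-4.2 -1.2  2.6] w 0.205
```

View pics/c2.png

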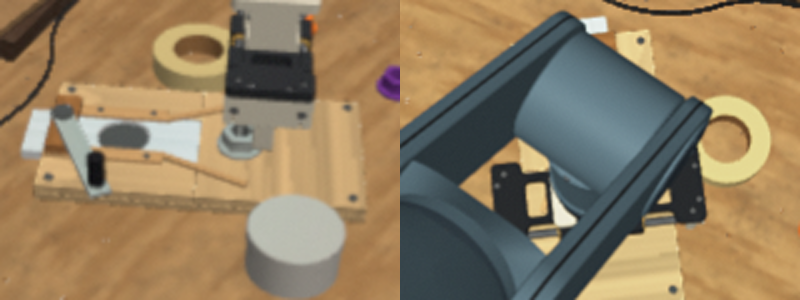

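The nut (left half (239,142)) sits against the fingers on the centre line. Top view is blocked by the arm. I'll continue into the channel, easing 3 mm towards the centre line.

>>> arm_command:
  moves: "0 0 0 4 0.5 0 0.8; 0 0 0 4 0.5 0 0.8; 0 0 0 4 0.5 0 0.8; 0 0 0 4 0.5 0 0.8; 0 0 0 4 0.5 0 0.8; 0 0 0 4 0.5 0 0.8; 0 0 0 4 0 0 0.8; 0 0 0 4 0 0 0.8"

```text
time_s: 4.8
tcp_pos: [534.2, 24.0, 43.7]
tcp_rot: [0.966, 0.258, 0.0, 0.0]
contact_force: [-2.8, -1.3, 2.1]
width: 0.205
grip_force: 2.0
```

>>> arm_command:
  moves: "0 0 0 4 0 0 0.8; 0 0 0 4 0 0 0.8; 0 0 0 4 0 0 0.8; 0 0 0 4 0 0 0.8; 0 0 0 4 0 0 0.8; 0 0 0 4 0 0 0.8"

```text
time_s: 5.3
tcp_pos: [555.0, 36.1, 43.6]
tcp_rot: [0.966, 0.258, 0.0, -0.0]
contact_force: [-2.1, -1.5, -0.1]
width: 0.197
grip_force: 1.6
```

```bash
python3 -c "
from h import *
st()"
```

```text
t 5.30 J [-4.   0.2] z 43.6 yaw 29.92 F [-2.1 -1.5 -0.1] w 0.197
```

>>> arm_command:
  moves: "0 0 0 3 0 0 0.8; 0 0 0 3 0 0 0.8; 0 0 0 3 0 0 0.8; 0 0 0 3 0 0 0.8; 0 0 0 3 0 0 0.8; 0 0 0 3 0 0 0.8; 0 0 0 3 0 0 0.8"

```text
time_s: 5.88
tcp_pos: [573.0, 46.5, 43.6]
tcp_rot: [0.966, 0.258, -0.0, -0.0]
contact_force: [-2.0, -1.1, 0.3]
width: 0.204
grip_force: 1.1
```

```bash
python3 -c "
from h import *
st();im=snap('scene','s3.png')
cv2.imwrite('pics/c3.png',cv2.resize(im[170:250,250:370],(720,480),interpolation=2))"
```

```text
t 5.88 J [16.8  0.1] z 43.6 yaw 29.92 F [-2.  -1.1  0.3] w 0.204
```

View pics/c3.png

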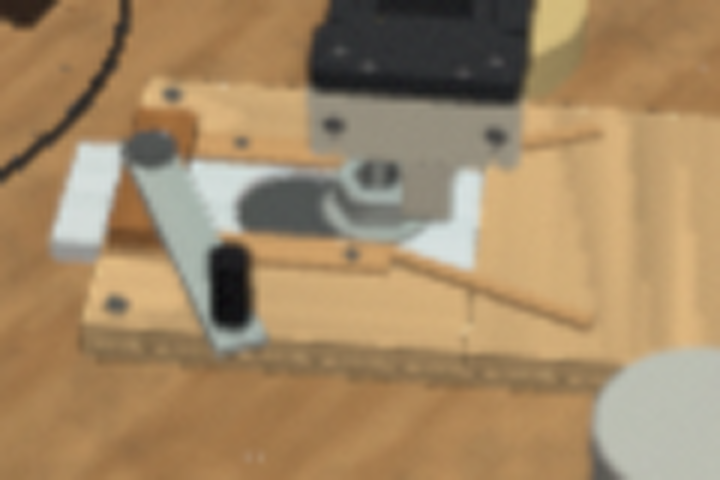

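The nut (crop (375,190)) is in the straight channel with its front edge over the pocket's near rim. I'll push more slowly now.

>>> arm_command:
  moves: "0 0 0 2.5 0 0 0.8; 0 0 0 2.5 0 0 0.8; 0 0 0 2.5 0 0 0.8; 0 0 0 2.5 0 0 0.8; 0 0 0 2.5 0 0 0.8; 0 0 0 2.5 0 0 0.8; 0 0 0 2 0 0 0.8"

```text
time_s: 6.52
tcp_pos: [587.7, 54.8, 44.0]
tcp_rot: [0.966, 0.258, 0.0, 0.0]
contact_force: [-4.1, -1.5, 4.8]
width: 0.202
grip_force: 2.6
```

>>> arm_command:
  moves: "0 0 0 1.5 0 0 0.8; 0 0 0 1.5 0 0 0.8"

```text
time_s: 6.68
tcp_pos: [590.5, 56.4, 44.1]
tcp_rot: [0.966, 0.258, 0.0, 0.0]
contact_force: [-1.7, -1.3, 2.0]
width: 0.2
grip_force: 2.1
```

>>> arm_command:
  moves: "0 0 0 1.5 0 0 0.8; 0 0 0 1 0 0 0.8"

```text
time_s: 6.85
tcp_pos: [592.8, 57.7, 43.6]
tcp_rot: [0.966, 0.258, 0.0, 0.0]
contact_force: [-1.0, -0.6, 0.7]
width: 0.2
grip_force: 1.4
```

```bash
python3 -c "
from h import *
st();im=snap('scene','s4.png')
cv2.imwrite('pics/c4.png',cv2.resize(im[170:250,250:370],(720,480),interpolation=2))"
```

```text
t 6.85 J [39.6 -0. ] z 43.6 yaw 29.91 F [-1.  -0.6  0.7] w 0.2
```

View pics/c4.png

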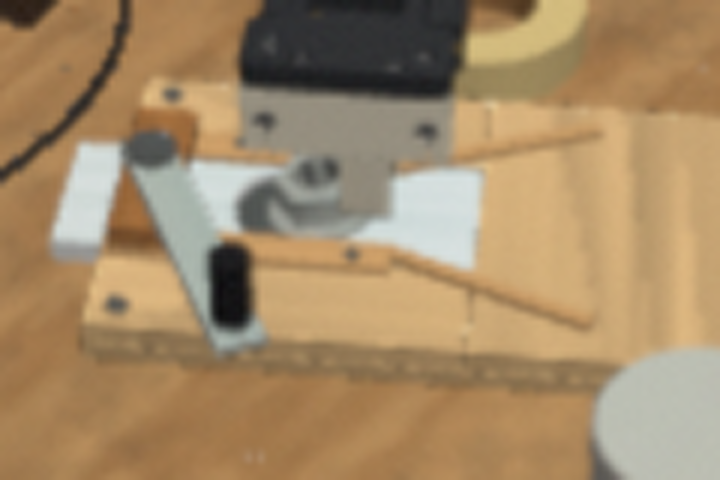

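The nut (crop (315,190)) is tipping into the pocket, with its rear rim still on the edge. I'll go on in 1 mm steps.

>>> arm_command:
  moves: "0 0 0 1 0 0 0.8; 0 0 0 1 0 0 0.8"

```text
time_s: 7.07
tcp_pos: [594.0, 58.6, 43.4]
tcp_rot: [0.966, 0.258, -0.0, -0.0]
contact_force: [-1.4, -1.1, -0.9]
width: 0.196
grip_force: 1.1
```

>>> arm_command:
  moves: "0 0 0 1 0 0 0.8; 0 0 0 1 0 0 0.8"

```text
time_s: 7.23
tcp_pos: [595.7, 59.7, 43.4]
tcp_rot: [0.966, 0.258, -0.0, -0.0]
contact_force: [-1.1, -0.7, -1.2]
width: 0.2
grip_force: 0.7
```

>>> arm_command:
  moves: "0 0 0 1 0 0 0.8; 0 0 0 0 0 0 0.8"

```text
time_s: 7.4
tcp_pos: [596.8, 60.2, 43.5]
tcp_rot: [0.966, 0.258, 0.0, -0.0]
contact_force: [-1.2, -0.7, -0.7]
width: 0.203
grip_force: 0.5
```

```bash
cat >> h.py <<'E'
def crop(f):
    im=snap('scene','s'+f); cv2.imwrite('pics/c'+f,cv2.resize(im[170:250,250:370],(720,480),interpolation=2)); return im
E
python3 -c "
from h import *
st();a=cv2.imread('pics/s4.png').astype(int);b=crop('5.png').astype(int)
print(abs(a-b)[185:215,285:325].max(2).mean())"
```

```text
t 7.40 J [44.3  0.1] z 43.5 yaw 29.92 F [-1.2 -0.7 -0.7] w 0.203
9.831666666666667
```

>>> arm_command:
  moves: "0 0 0 1 0 0 0.8; 0 0 0 0 0 0 0.8"

```text
time_s: 7.62
tcp_pos: [597.5, 60.6, 43.6]
tcp_rot: [0.966, 0.258, 0.0, -0.0]
contact_force: [-1.3, -0.2, -0.6]
width: 0.198
grip_force: 0.5
```

>>> arm_command:
  moves: "0 0 0 1 0 0 0.8; 0 0 0 0 0 0 0.8"

```text
time_s: 7.78
tcp_pos: [598.5, 61.1, 43.7]
tcp_rot: [0.966, 0.258, 0.0, 0.0]
contact_force: [-0.7, -0.7, -0.2]
width: 0.2
grip_force: 0.7
```

```bash
python3 -c "
from h import *
st();crop('6.png')"
```

```text
t 7.78 J [46.2  0. ] z 43.7 yaw 29.92 F [-0.7 -0.7 -0.2] w 0.2
```

View pics/c6.png

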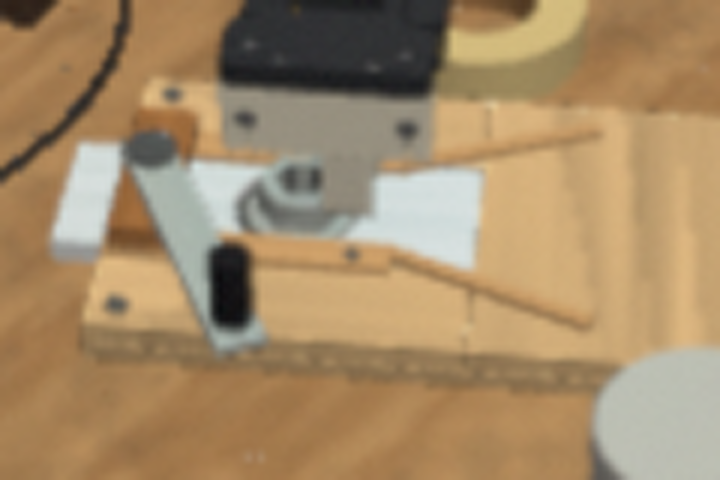

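The nut (crop (300,190)) is nearly home, with a small gap left at the pocket's far side. Force is still about 1 N, so I'll continue by small steps until it rises.

>>> arm_command:
  moves: "0 0 0 1 0 0 0.8; 0 0 0 0 0 0 0.8"

```text
time_s: 8.0
tcp_pos: [599.2, 61.5, 43.7]
tcp_rot: [0.966, 0.258, -0.0, 0.0]
contact_force: [-1.1, -1.1, -0.2]
width: 0.2
grip_force: 1.0
```

>>> arm_command:
  moves: "0 0 0 1 0 0 0.8; 0 0 0 0 0 0 0.8"

```text
time_s: 8.17
tcp_pos: [600.1, 62.0, 43.7]
tcp_rot: [0.966, 0.258, -0.0, 0.0]
contact_force: [-2.3, -1.3, -0.2]
width: 0.203
grip_force: 1.1
```

```bash
cat >> h.py <<'E'
def nut(f):
    # hexagon's bright top/hole in scene: dark hole centroid
    im=cv2.imread('pics/s'+f); g=cv2.cvtColor(im,cv2.COLOR_BGR2GRAY)
    return g[190:214,286:316]
E
python3 -c "
from h import *
st();crop('7.png');
for f in('4.png','6.png','7.png'):
  g=nut(f)[4:14];print(f);print(g[::2,::1])"
```

```text
t 8.17 J [48.   0.1] z 43.7 yaw 29.92 F [-2.3 -1.3 -0.2] w 0.203
4.png
[[168 167 159 139 133 146 146 144 143 142 145 145 143 142 144 142 141 143
  144 142 142 143 142 142 143 143 144 141 143 142]
 [154 152 147 151 150 144 147 151 148 146 152 155 160 156 143 127 126 122
  106 113 129 137 137 135 140 140 137 135 139 136]
 [216 215 214 215 213 213 210 206 201 194 181 167 149 122  92  78  99 108
   86  71 105 135 136 137 136 137 137 137 134 123]
 [217 217 216 215 206 186 161 137 118 119 140 158 154 134 120  95  99 115
  119 129 139 138 137 136 136 137 137 140 154 182]
 [219 219 215 191 146 109  90  85  86  91  95 117 146 159 159 156 153 154
  157 155 141 138 137 136 137 136 137 140 155 185]]
6.png
[[164 153 147 149 149 149 145 147 146 143 145 146 145 143 144 144 144 143
  145 144 143 144 143 144 145 144 143 143 143 144]
 [153 150 147 151 150 145 145 150 149 150 156 161 161 161 162 158 146 143
  139 136 134 139 137 136 140 142 137 139 148 151]
 [217 216 215 215 214 213 209 199 185 170 149 109  85 103 116 108  84 109
  136 136 136 137 136 137 138 139 136 148 153 154]
 [217 216 216 215 207 
[... 160 characters left out ...]
 145 141 136 141
  137 137 136 136 136 136 139 153 186 214 216 217]]
7.png
[[151 156 149 145 138 148 145 147 146 143 146 145 145 142 145 144 143 144
  144 143 143 144 143 144 144 143 143 144 144 143]
 [153 151 146 149 148 146 145 149 150 154 162 161 158 161 161 157 149 143
  138 136 135 138 137 135 138 134 140 142 148 150]
 [216 216 216 215 215 211 197 182 170 153 124  83  94 115 109  88 106 137
  137 137 136 137 137 135 130 121 151 153 153 152]
 [217 216 215 214 205 176 131 155 165 140 115  76  92 113 101  78 100 130
  135 137 136 137 136 139 143 170 212 216 217 216]
 [220 219 216 192 153 135  98 116 150 167 165 150 149 146 143 148 157 136
  136 137 135 136 136 138 144 172 213 217 218 217]]
```

```bash
python3 - <<'E'
from h import *
for f in('s3.png','s4.png','s6.png','s7.png'):
    g=cv2.cvtColor(cv2.imread('pics/'+f),cv2.COLOR_BGR2GRAY)
    m=(g<135).astype('uint8');m[:,:]*=1
    n,l,s,c=cv2.connectedComponentsWithStats(m[186:208,285:325])
    for i in range(1,n):
        if 8<s[i,4]<60:
            u=c[i]+[285,186]
            print(f,u.round(1),s[i],[((ray('scene',u,z)[0,:2]-OJ)@RJ).round(1).tolist() for z in(36,31)])
E
```

```text
s3.png [316.8 186.2] [22  0 18  2 22] [[30.3, -42.9], [30.8, -49.5]]
s3.png [305.  190.6] [18  3  5  5 17] [[55.8, -22.8], [56.5, -29.1]]
s3.png [313.1 198.4] [24 10  9  6 41] [[34.4, 3.6], [34.9, -2.6]]
s4.png [315.5 186. ] [22  0 18  1 18] [[33.3, -43.3], [33.9, -49.8]]
s4.png [293.5 189.6] [ 6  2  6  5 19] [[82.8, -23.7], [83.7, -30.1]]
s4.png [320.5 191.6] [33  4  6  5 19] [[19.9, -23.4], [20.3, -29.8]]
s4.png [302.6 198.2] [14  9  8  7 39] [[57.9, 5.4], [58.7, -0.8]]
s6.png [314. 186.] [22  0 15  1 15] [[36.8, -42.9], [37.4, -49.4]]
s6.png [290.3 189.4] [ 3  2  5  4 17] [[90.2, -23.4], [91.2, -29.8]]
s6.png [317.3 191.4] [30  3  5  6 18] [[27.3, -23.3], [27.8, -29.7]]
s6.png [300.  199.3] [11 11  9  5 32] [[63.3, 10.2], [64.1, 4.1]]
s7.png [313.5 186. ] [22  0 14  1 14] [[38.0, -42.7], [38.6, -49.3]]
s7.png [289.3 189.3] [ 2  2  5  4 15] [[92.5, -23.7], [93.5, -30.1]]
s7.png [316.3 191.1] [29  3  5  5 16] [[29.6, -24.0], [30.1, -30.4]]
s7.png [299.3 199.3] [10 11 10  5 33] [[65.0, 10.5], [65.8, 4.4]]
s7.png [299.1 204.9] [ 7 14 18  8 56] [[62.9, 30.1], [63.7, 24.1]]
```

Calibrated against the on-deck view, the nut's top is now about 5 mm lower in both of the last two pictures, so it's in the pocket. I'm stopping the push: back off, then up and over towards the knob at jig (78, 89).

>>> arm_command:
  moves: "0 0 0 -7 0 0 0.8; 0 0 0 -8 0 0 0.8; 0 0 0 0 0 -30 0.8; 0 0 0 0 0 -30 0.8; 0 0 0 0 0 -30 0.57; 0 0 0 10 -22 0 0.57; 0 0 0 10 -22 0 0.57; 0 0 0 12 -22 0 0.57"

```text
time_s: 8.88
tcp_pos: [581.8, 127.7, 134.8]
tcp_rot: [0.966, 0.257, 0.001, 0.0]
contact_force: [-0.4, 0.2, -1.0]
width: 0.412
grip_force: 0.0
```

>>> arm_command:
  moves: "0 0 0 12 -22 0 0.57; 0 0 7 0 0 0 0.57; 0 0 7 0 0 0 0.57; 0 0 7 0 0 0 0.57; 0 0 7 0 0 0 0.57; 0 0 7 0 0 0 0.57; 0 0 7 0 0 0 0.57; 0 0 7 0 0 0 0.57"

```text
time_s: 9.55
tcp_pos: [581.0, 152.5, 133.8]
tcp_rot: [0.986, -0.169, 0.0, -0.0]
contact_force: [-0.2, 0.1, -0.7]
width: 0.425
grip_force: 0.0
```

>>> arm_command:
  moves: "0 0 7 0 0 0 0.57; 0 0 6.5 0 0 0 0.57; 0 0 0 0 0 0 0.57; 0 0 0 0 0 0 0.57"

```text
time_s: 9.88
tcp_pos: [581.1, 152.5, 133.7]
tcp_rot: [0.96, -0.279, 0.0, -0.0]
contact_force: [0.4, -0.1, 0.1]
width: 0.433
grip_force: 0.0
```

```bash
python3 -c "
from h import *
st();im=crop('8.png')
print(manip.observe()['qpos'].round(2))"
```

```text
t 9.88 J [76.7 87.9] z 133.7 yaw -32.40 F [ 0.4 -0.1  0.1] w 0.433
[0.07 0.43 1.55 0.   1.16 2.21]
```

View pics/c8.png

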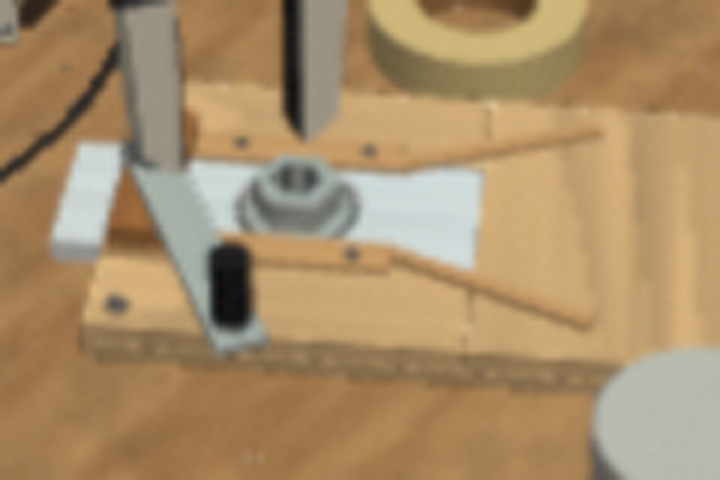

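The nut lies flat in the pocket (crop (298,200)) and the fingers hang over the knob (230,285). I'll lower the open fingers around the knob.

>>> arm_command:
  moves: "0 0 0 0 0 25 0.57; 0 0 0 0 0 20 0.57; 0 0 0 0 0 10 0.57; 0 0 0 0 0 10 0.57; 0 0 0 0 0 8 0.57; 0 0 0 0 0 0 0.57"

```text
time_s: 10.43
tcp_pos: [580.5, 152.7, 59.2]
tcp_rot: [0.96, -0.28, -0.001, 0.0]
contact_force: [-0.0, 0.0, -0.8]
width: 0.429
grip_force: 0.0
```

```bash
python3 - <<'E'
from h import *
st()
u=[250+231/6,170+287/6]; print(((ray('scene',u,54)[0,:2]-OJ)@RJ).round(1))
# moves for arc, knob angle q -> tool frame shifts, 9 rows
E
```

```text
t 10.43 J [76.3 88.4] z 59.2 yaw -32.54 F [-0.   0.  -0.8] w 0.429
[76.8 95.9]
```

>>> arm_command:
  moves: "0 0 0 0 0 0 0.72; 0 0 0 0 0 0 0.72; 0 0 -3.5 0 6.1 0 0.72; 0 0 -3.5 0 6.1 0 0.72; 0 0 -3.5 0 6.1 0 0.72; 0 0 -3.5 0 6.1 0 0.72; 0 0 -3.5 0 6.1 0 0.72; 0 0 -3.5 0 6.1 0 0.72"

```text
time_s: 11.1
tcp_pos: [567.6, 119.4, 61.9]
tcp_rot: [0.995, -0.099, 0.001, -0.0]
contact_force: [0.9, -0.2, 0.2]
width: 0.276
grip_force: 0.3
```

```bash
cat >> h.py <<'E'
def arc():
    p=(manip.observe()['tcp_pos'][:2]-OJ)@RJ-[125,0]; print('r %.1f q %.1f deg'%(np.hypot(*p),np.degrees(np.arctan2(p[1],-p[0]))))
E
python3 -c "
from h import *
st();arc()"
```

```text
t 11.10 J [48.5 66. ] z 61.9 yaw -11.39 F [ 0.9 -0.2  0.2] w 0.276
r 101.1 q 40.8 deg
```

>>> arm_command:
  moves: "0 0 -3.5 0.2 6.1 0 0.72; 0 0 -3.5 0.2 6.1 0 0.72; 0 0 -3.5 0.2 6.1 0 0.72; 0 0 -3.5 0.2 6.1 0 0.72; 0 0 -3.5 0.2 6.1 0 0.72; 0 0 -3.5 0.2 6.1 0 0.72; 0 0 -3.5 0.2 6.1 0 0.72; 0 0 -3.5 0.2 6.1 0 0.72"

```text
time_s: 11.77
tcp_pos: [569.7, 71.0, 61.9]
tcp_rot: [0.99, 0.144, 0.001, 0.0]
contact_force: [0.7, 0.8, -0.2]
width: 0.281
grip_force: 0.3
```

```bash
python3 -c "
from h import *
st();arc()"
```

```text
t 11.77 J [26.2 23. ] z 61.9 yaw 16.60 F [ 0.7  0.8 -0.2] w 0.281
r 101.5 q 13.1 deg
```

>>> arm_command:
  moves: "0 0 -3.5 0.2 6 0 0.72; 0 0 -3.5 0.2 6 0 0.72; 0 0 -3.5 0 5 0 0.72; 0 0 -2.8 0 4 0 0.72; 0 0 0 0 2 0 0.72; 0 0 0 0 1 0 0.72"

```text
time_s: 12.27
tcp_pos: [578.8, 48.9, 61.5]
tcp_rot: [0.967, 0.256, 0.001, 0.0]
contact_force: [0.6, 1.3, 0.0]
width: 0.284
grip_force: 0.3
```

>>> arm_command:
  moves: "0 0 0 0 1.5 0 0.72; 0 0 0 0 1 0 0.72"

```text
time_s: 12.43
tcp_pos: [579.6, 47.0, 61.0]
tcp_rot: [0.967, 0.256, 0.0, 0.0]
contact_force: [-1.1, 1.1, 0.7]
width: 0.283
grip_force: 0.3
```

>>> arm_command:
  moves: "0 0 0 0 1 0 0.72; 0 0 0 0 1 0 0.72"

```text
time_s: 12.6
tcp_pos: [580.4, 45.3, 60.7]
tcp_rot: [0.967, 0.256, 0.0, -0.0]
contact_force: [-1.1, 1.1, 0.3]
width: 0.28
grip_force: 0.3
```

```bash
python3 -c "
from h import *
st();arc()"
```

```text
t 12.60 J [22.6 -4.6] z 60.7 yaw 29.71 F [-1.1  1.1  0.3] w 0.28
r 102.5 q -2.6 deg
```

>>> arm_command:
  moves: "0 0 0 0 1 0 0.72; 0 0 0 0 0 0 0.72"

```text
time_s: 12.77
tcp_pos: [580.5, 45.0, 60.6]
tcp_rot: [0.967, 0.256, -0.0, -0.001]
contact_force: [-1.5, 4.2, 2.8]
width: 0.279
grip_force: 2.1
```

>>> arm_command:
  moves: "0 0 0 0 1 0 0.72; 0 0 0 0 0 0 0.72"

```text
time_s: 12.93
tcp_pos: [580.5, 44.9, 60.6]
tcp_rot: [0.967, 0.256, -0.001, -0.001]
contact_force: [-2.8, 5.8, 2.9]
width: 0.281
grip_force: 3.6
```

>>> arm_command:
  moves: "0 0 0 0 1 0 0.72; 0 0 0 0 0 0 0.72"

```text
time_s: 13.1
tcp_pos: [580.6, 44.8, 60.6]
tcp_rot: [0.967, 0.256, -0.001, -0.002]
contact_force: [-3.3, 9.0, 4.1]
width: 0.283
grip_force: 4.9
```

The bar is against its stop: force rises with no further motion. I'll centre the fingers, open and lift off.

>>> arm_command:
  moves: "0 0 0 0 -3 0 0.72; 0 0 0 0 -3 0 0.72; 0 0 0 0 0 0 0.6; 0 0 0 0 0 0 0.57; 0 0 0 0 0 -10 0.57; 0 0 0 0 0 -30 0.57; 0 0 0 0 0 -30 0.57; 0 0 0 0 0 -30 0.57"

```text
time_s: 13.77
tcp_pos: [578.7, 47.5, 162.2]
tcp_rot: [0.967, 0.256, -0.0, 0.0]
contact_force: [0.6, 0.2, 0.7]
width: 0.433
grip_force: 0.0
```

>>> arm_command:
  moves: "0 0 0 -25 0 -20 0.57; 0 0 0 -35 0 0 0.57; 0 0 0 -35 0 0 0.57; 0 0 0 -35 0 0 0.57; 0 0 0 -35 0 0 0.57; 0 0 0 -35 0 0 0.57; 0 0 0 0 0 0 0.57; 0 0 0 0 0 0 0.57"

```text
time_s: 14.43
tcp_pos: [404.5, -52.3, 181.6]
tcp_rot: [0.967, 0.255, 0.001, 0.001]
contact_force: [-0.2, -0.2, -1.1]
width: 0.433
grip_force: 0.0
```

```bash
python3 -c "
from h import *
st();a=snap('scene','s9.png');b=snap('top','t9.png')
cv2.imwrite('pics/c9.png',np.hstack([cv2.resize(a[160:270,250:390],(440,346),interpolation=2),cv2.resize(b[115:275,240:400],(346,346),interpolation=2)]))"
```

```text
t 14.43 J [-178.5   -1.4] z 181.6 yaw 29.54 F [-0.2 -0.2 -1.1] w 0.433
```

View pics/c9.png

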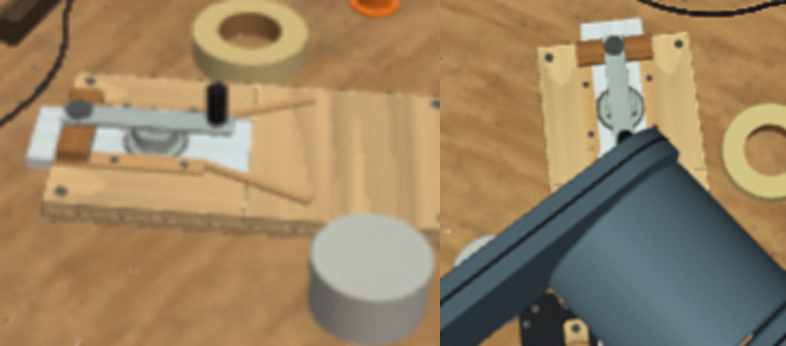

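The bar runs along the channel over the flat nut, with the knob at left (216,104) and right (625,135). The tin and tape are in place. I'll check the angle numerically, then hand in.

```bash
python3 - <<'E'
from h import *
J=lambda n,u,z:((ray(n,u,z)[0,:2]-OJ)@RJ).round(1)
k=J('scene',[250+216/3.143,160+104/3.143],54);print(k,'was biased +7 in y')
print('bar',J('top',[240+(622-440)/2.1625,115+120/2.1625],39),J('top',[240+(613-440)/2.1625,115+45/2.1625],43))
if abs(k[1]-6)<5: print(manip.sign_off())
E
```

```text
[21.7  5.6] was biased +7 in y
bar [49.4 -0.5] [123.7   0.2]
the job is handed in; nothing more can be done
None
```

The job is handed in: the nut lies flat in the pocket and the keeper bar is closed against its stop over it. The highest push reading on the nut was about 7 N, the tin and tape were left alone, and the robot took about 14.5 s.

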